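# Battery pack and hatch cover of the kitchen radio

### The arm

A 6-joint arm with a two-finger parallel gripper is mounted at the origin on a cart in front of the work surface, level with it; the furniture and walls round the work are solid. World frame = base frame: x ahead of the robot, y to its left, z up, the work surface at z = 0. Lengths are in m, angles in rad, forces in N, time in s.
With the tool pointing down it reaches from about 0.3 to 0.825 m from the base axis. Payload 5.4 kg.
Tool frame: the origin (TCP) lies at the very end of the fingers, on their centre line; the grasp point (between the pads) lies 19 mm behind it; z points along the fingers, y is the line along which they close (so a half turn about z gives the same grasp; the last joint's range is limited). The gripper opens to 92 mm and grips with 3 to 60 N. Pads are 20 mm wide; open, the fingers measure 128 mm over their backs; the gripper's body (75 mm by 189 mm) begins 69 mm behind the grasp point.
Start: joints at [0.963, 0.158, 1.597, -0, 1.386, -0.21], TCP at [0.223, 0.53, 0.215] pointing down, gripper open.
Joint ranges: [-2.91, 2.91], [-0.94, 2.29], [0.18, 2.7], [-1.29, 4.43], [0.17, 2.64], [-3, 3]. Speed limits (rad/s): [2.57, 2.57, 3.14, 3.14, 3.14, 3.14].

### API

Orientations are given as a rotation vector (axis times angle).
In Python, from workcell import bot gives the robot as it stands. Calls block until the motion is done:
- bot.goto(position, orientation): joint-space move of the TCP to a pose.
- bot.line_to(position, rot=None, max_speed=0.15): straight line of the TCP; rot=None keeps the orientation; max_speed is the mean speed in m/s.
- bot.set_joints(angles): joint-space move.
- bot.set_gripper(opening, newtons=None): opening from 0.0 (shut) to 1.0 (fully open); newtons is the grip in N (None keeps the last); returns when the fingers have stopped.
- bot.hold(seconds).
- bot.inverse_kinematics(position, orientation): joint angles nearest the present ones, or None.
- bot.read_camera(name): name is "scene" or "top"; returns a dict with "pixels" (400x640x3 uint8, blue, green, red), "fx", "fy", "cx", "cy" (pixels), "R" (3x3) and "t" (3): a world point X has camera coordinates R X + t. Camera axes: x right, y down, z forward; pixel columns grow to the right and rows downward; lengths in m; the calibration is good to about 2 mm. A picture is of the moment at which its call begins. There is no depth.
A pose or a line that the arm cannot do raises bot.MotionError and nothing moves.
- bot.job_done(): hands the job in; it is judged then, once.
Readings, each from a call of its own:
- bot.current_clock(): time.
- bot.current_joints(): joint angles.
- bot.current_joint_vel(): joint speeds.
- bot.current_effort(): joint torques, N m.
- bot.current_ee_pos(): TCP position.
- bot.current_tool_rot(): TCP orientation.
- bot.current_contact_force(): force on the tool from outside, world axes, zero at the start.
- bot.current_ft_torque(): the same for the moment, N m.
- bot.current_opening(): opening from 0.0 (shut) to 1.0 (fully open).
- bot.current_grip_force(): force on a finger pad.
Only numpy, scipy, OpenCV 4.12 (cv2) and the standard library are available. Lean on these libraries where they do the work, as an engineer would, in place of code of your own. Each camera call takes 0.05 s, during which the arm holds its last target. There are 200 camera calls.

### The job

The kitchen radio lies on its face with its battery bay open. Lay the battery pack in the bay, then close the bay with its loose cover: hook the cover's two tongues under the two steel pins and press the opposite edge down until the spring catch snaps over it and the cover lies flush with the radio's back. Do not disturb the mug, the teaspoon, the salt shaker or the timer.

Things in the scene. Friction and masses are not known exactly. Their poses are not given: they have to be found in the camera images.
- radio: Kitchen radio lying on its face, fixed: teal case 210 (x) x 150 (y) x 72 mm, ivory back panel facing up at z = 70 mm. Origin: centre of its underside. An opening in the panel, x -50 to +50, y -48 to +48 mm, leads to the battery bay; two steel pins at its -x edge, a spring catch at the middle of its +x edge. Rubber feet on the +y side, knobs and aerial (to y -87, z 68 mm) on the -y side.
- bay (a point): Centre of the opening, level with the back panel (70 mm above the worktop); axes as the radio's. A ledge 6 mm below the panel, on which the cover rests, runs along the two y sides (5 mm wide) and the +x side (4 mm wide).
- bay_floor (a point): Centre of the bay's floor, 40 mm below the panel; axes as the radio's. The bay is 92 mm (x) x 86 mm (y) inside; two ribs 7 mm high, 48 mm apart, running along x, keep the pack in the middle; above them there is finger room to the bay walls.
- pin_left (a point): Centre of the left steel pin, a level bar 6 mm thick, 26 mm long along the radio's y, at x -54, y +26 mm from the bay's centre and 2 mm below the panel. Under it is a pocket 24 mm wide in y, from 3 to 11 mm below the pin's axis, reaching to x = -63 mm and open towards the bay: the tongue goes in there, under the pin.
- pin_right (a point): Centre of the right pin, the same at -26 mm in y.
- catch (a joint): Spring catch: black thumb tab with orange ribs, 28 mm wide, 12 mm high over the panel, at the opening's +x edge. Its sloped nose hangs 5 mm over the opening, 1 mm above the panel. Value: how far it is pushed back (m), 0 at rest, 0.005 while the cover's edge passes, 0 again once it has snapped over the cover. An edge pressed down on the slope pushes it back (12 to 18 N).
- cover: Loose ivory cover plate 97 (x) x 92 (y) mm; origin: centre of its underside. Ribs and tongues z 0 to 3.5 mm, plate 3.5 to 9.5 mm, on it a grip bar along x, 16 mm wide (y), x -24 to +20, top z 26 mm. Two tongues stick out of the -x edge. Seated it is level, origin 9.5 mm below point bay, x along the radio's x; the tongues let it in only tilted (10 to 25 degrees), -x edge low.
- tongue_left (a point): Middle of the end of the cover's left tongue, which is 18 mm wide, 3.5 mm thick and sticks out 10 mm from the plate's edge (cover x -58.5, y +26, z 1.75 mm); axes as the cover's.
- tongue_right (a point): The same on the right tongue (y -26 mm).
- press_patch (a point): Dark patch on the cover's top near its +x edge (cover x +39, y 0, z 9.5 mm), where to press.
- pack: Loose black battery pack with an orange band, 84 (x) x 38 (y) x 28 mm, origin at the centre of its underside. It lies in the bay with its long side along the radio's x, either way round.
- mug_tea: Purple mug, 87x117x97 mm, origin at the centre of its underside; leave it.
- teaspoon: Steel teaspoon, 134x27x12 mm, lying on the worktop; leave it.
- salt_shaker: Salt shaker, 44 mm wide, 90 mm high; leave it.
- twist_timer: Round kitchen timer, 62 mm wide, 47 mm high; leave it.

How it is judged:
By the outcome, as a careful person would: the job done as asked, in the order asked, and still so for the second after the job is handed in, with the robot touching nothing.
It also fails if it takes over 61 s, if anything falls off the work surface, if the arm or the gripper's body presses on something with over 40 N, if the wrist force passes 120 N, or if a joint passes its speed limit or range.

## Working session

There is one attempt and no reset: what is moved stays moved. The work goes in short steps, each a Python script; the robot and the scene stay as the last script left them, time stands still between calls to the robot, and variables do not carry over. Pictures are saved under pics/ and viewed, at most 10 in all, crops included, and the job is handed in when it is done.

```bash
ls; mkdir -p pics
python3 - <<'E'
from workcell import bot
import cv2,pickle
for n in("scene","top"):
    c=bot.read_camera(n); cv2.imwrite(f"pics/{n}0.png",c["pixels"]); pickle.dump(c,open(f"{n}0.pkl","wb"))
    print(n,c["fx"],c["cx"],c["cy"],c["R"],c["t"])
E
```

```text
pics
scene 370.89077725969554 317.7886939987951 201.91588064840866 [[ 0.76042915 -0.64930885  0.01206324]
 [-0.39717825 -0.47968575 -0.7824008 ]
 [ 0.51380633  0.59016912 -0.62265838]] [-0.40928655  0.2540862   1.06342235]
top 377.46337630065653 318.8836664812774 191.95282378576525 [[-0.00966645 -0.99986503  0.01328483]
 [-0.98665021  0.00737714 -0.16268661]
 [ 0.16256665 -0.01468009 -0.98658835]] [-0.0430873   0.50994994  1.14150725]
```

View pics/top0.png

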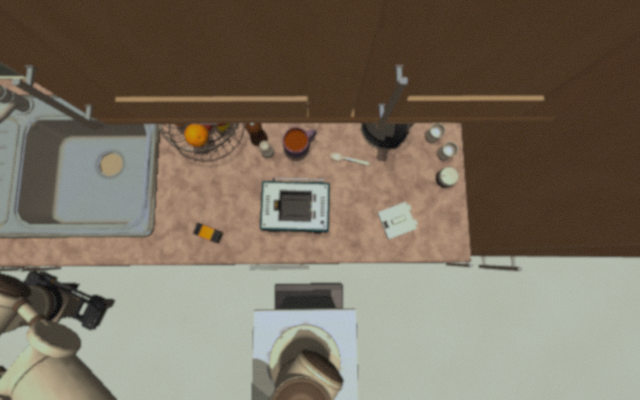

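View pics/scene0.png

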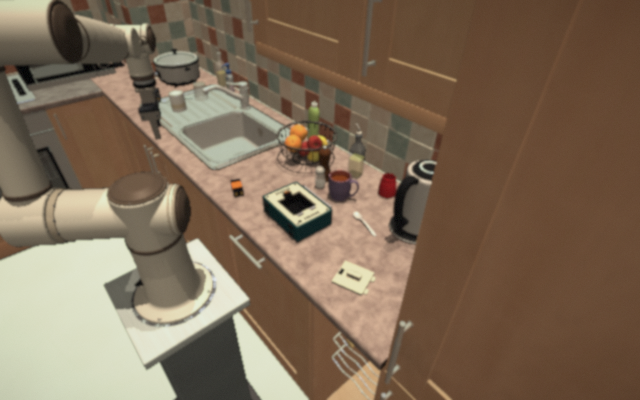

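The top view shows the radio at about (295,206), with the catch on its left at (277,205). The pack is at (208,233) and the cover at (397,220), with its tongues to the upper right. I'll enlarge these areas next.

Run:
```python
import cv2,pickle,numpy as np
t=pickle.load(open("top0.pkl","rb"))["pixels"]
def crop(x,y,w,h,s): return cv2.resize(t[y:y+h,x:x+w],None,fx=s,fy=s,interpolation=cv2.INTER_CUBIC)
a=crop(250,170,90,70,6)   # 540x420
b=crop(375,195,45,45,6)   #270x270
c=crop(188,215,40,35,6)  #240x210
im=np.zeros((480,800,3),np.uint8); im[:420,:540]=a; im[:270,530:800]=b; im[270:480,560:800]=c
cv2.imwrite("pics/crop0.png",im)
```

```text
(no output)
```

View pics/crop0.png

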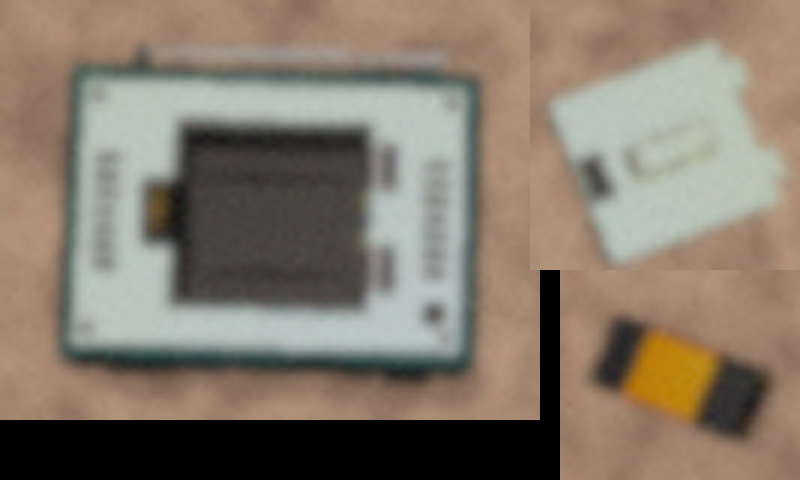

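```bash
cat > vis.py <<'E'
import cv2,numpy as np
def H(c,z):  # plane(x,y,1)->pixel
    K=np.array([[c["fx"],0,c["cx"]],[0,c["fy"],c["cy"]],[0,0,1]])
    R,t=np.array(c["R"]),np.array(c["t"])
    return K@np.c_[R[:,0],R[:,1],R[:,2]*z+t]
def rect(c,z,x0,y0,w,h,s=2000.):
    """metric view: col=(x-x0)*s, row=(y-y0)*s"""
    A=np.array([[1/s,0,x0],[0,1/s,y0],[0,0,1]])
    return cv2.warpPerspective(c["pixels"],H(c,z)@A,(int(w*s),int(h*s)),flags=cv2.INTER_CUBIC|cv2.WARP_INVERSE_MAP)
def ray(c,u,v,z):
    p=np.linalg.inv(H(c,z))@[u,v,1]; return p[:2]/p[2]
def fit(mask,x0,y0,s=2000.,k=0):
    if k: mask=cv2.morphologyEx(mask,cv2.MORPH_OPEN,np.ones((k,k),np.uint8) if False else cv2.getStructuringElement(cv2.MORPH_ELLIPSE,(k,k)))
    cs,_=cv2.findContours(mask,cv2.RETR_EXTERNAL,cv2.CHAIN_APPROX_NONE)
    c=max(cs,key=cv2.contourArea); (cx,cy),(w,h),a=cv2.minAreaRect(c)
    return np.round([x0+cx/s,y0+cy/s,w/s,h/s,a],4)
E
python3 - <<'E'
import pickle,numpy as np,cv2
from vis import *
top,sc=[pickle.load(open(n+"0.pkl","rb")) for n in("top","scene")]
for c in(top,sc): print("cam",-np.array(c["R"]).T@c["t"])
print("approx radio",ray(top,295,206,.07),"cover",ray(top,397,220,.0065),"pack",ray(top,208,233,.014))
tiles=[]
for name,c in(("top",top),("sc",sc)):
    for ob,(u,v),z,k in(("radio",(295,206),.07,0),("cover",(397,220),.0065,61),("pack",(208,233),.014,0)):
        p=ray(top,u,v,z); w=.3 if ob=="radio" else .16
        x0,y0=p-w/2; im=rect(c,z,x0,y0,w,w); f=im.astype(int)
        if ob=="pack":
            hsv=cv2.cvtColor(im,cv2.COLOR_BGR2HSV); m=((im.max(2)<95)|((hsv[...,1]>170)&(hsv[...,2]>90))).astype(np.uint8)*255
            m=cv2.morphologyEx(m,cv2.MORPH_CLOSE,np.ones((15,15),np.uint8))
        else:
            g=np.clip((f[...,0]+f[...,1])//2,0,255).astype(np.uint8)
            th,m=cv2.threshold(g,0,255,cv2.THRESH_OTSU)
        r=fit(m,x0,y0,k=k); print(name,ob,r)
        box=cv2.boxPoints((((r[0]-x0)*2000,(r[1]-y0)*2000),(r[2]*2000,r[3]*2000),r[4]))
        cv2.polylines(im,[box.astype(int)],True,(0,0,255),1)
        tiles.append(cv2.resize(im,(266,266)))
cv2.imwrite("pics/rect0.png",np.vstack([np.hstack(tiles[:3]),np.hstack(tiles[3:])]))
E
```

```text
cam [ 0.31715471 -0.03008603  1.20973219]
cam [-0.13424221 -0.77147088  0.8658834 ]
approx radio [0.46223114 0.02596662] cover [ 0.42257055 -0.2971539 ] pack [0.38607857 0.30181504]
top radio [4.64200e-01 2.69000e-02 1.96500e-01 1.36500e-01 8.79228e+01]
top cover [ 0.4244 -0.3002  0.094   0.1033 20.3892]
top pack [3.86800e-01 3.02800e-01 8.88000e-02 3.75000e-02 6.89021e+01]
sc radio [4.620e-01 2.570e-02 2.995e-01 2.995e-01 9.000e+01]
sc cover [ 0.4499 -0.2855  0.0432  0.1011 17.7839]
sc pack [3.86200e-01 3.04100e-01 1.13900e-01 3.66000e-02 6.68014e+01]
```

View pics/rect0.png

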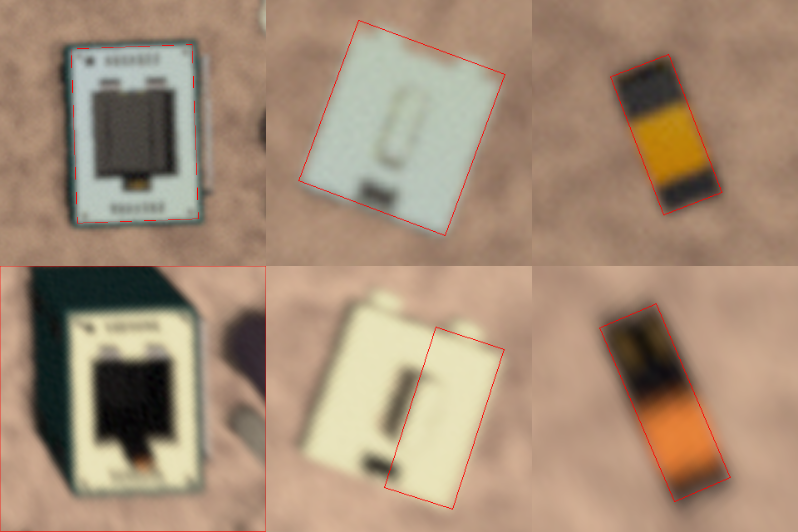

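The panel fit is at (0.464, 0.027) with yaw about 88°, and the pack fit looks good too. The cover box took in the fringe of the tongues, so I'll refine that fit. In the same script I'll pick and place the pack.

```bash
cat > rb.py <<'E'
import numpy as np
from scipy.spatial.transform import Rotation as Ro
from workcell import bot
RY=np.radians(87.92); RC=np.array([.464,.0268]); 
PK=np.array([.3866,.3033]); PY=np.radians(68.5)
def tool(yaw,tilt=0.,flip=False):
    """tool x along object x at yaw (or opposite), pointing down; tilt raises the object's +x end"""
    M=Ro.from_euler('ZY',[yaw,-tilt])*Ro.from_matrix(np.diag([1.,-1,-1]))
    if flip: M=M*Ro.from_euler('z',np.pi)
    return M.as_rotvec()
def bay(x,y,z):  # bay frame (panel level) -> world
    c,s=np.cos(RY),np.sin(RY); return np.r_[RC+[c*x-s*y,s*x+c*y],.07+z]
def say(*a): print(*a,"t=%.2f"%bot.current_clock(),"p",np.round(bot.current_ee_pos(),4),"F",np.round(bot.current_contact_force(),1),"op %.3f"%bot.current_opening())
E
python3 - <<'E'
import pickle
from vis import *
from rb import *
top=pickle.load(open("top0.pkl","rb"))
z=.0065;x0,y0=.3446,-.378
f=rect(top,z,x0,y0,.16,.16).astype(int)
g=np.clip(f[...,0]*.5+f[...,1]*.5,0,255).astype(np.uint8)
th,m=cv2.threshold(g,0,255,cv2.THRESH_OTSU)
m=cv2.morphologyEx(m,cv2.MORPH_CLOSE,np.ones((25,25)))
for k in(0,81,111): print(th,k,fit(m,x0,y0,k=k))
pk=(f.max(2)<110).astype(np.uint8)*255
for cc in sorted(cv2.findContours(pk,cv2.RETR_EXTERNAL,cv2.CHAIN_APPROX_NONE)[0],key=cv2.contourArea)[-1:]:
    print("patch",np.array([x0,y0])+np.array(cv2.minAreaRect(cc)[0])/2000,cv2.minAreaRect(cc)[1:])
# opening at panel level, dark mask
x0,y0=RC-.075; d=(rect(top,.07,x0,y0,.15,.15).max(2)<130).astype(np.uint8)*255
print("opening",fit(d,x0,y0,k=41))
for fl in(0,1):
  for n,p,r in(("pack",[*PK,.011],tool(PY,0,fl)),("bay",bay(0,0,-.03),tool(RY,0,fl)),("cov",[.4236,-.2985,.011],tool(np.radians(110.4),0,fl)),("ins",bay(10,0,.04)*0+bay(.01,0,.04),tool(RY,.27,fl))):
    q=bot.inverse_kinematics(p,r); print(fl,n,None if q is None else np.round(q,2))
say("now")
E
```

```text
153.0 0 [ 0.4246 -0.3013  0.0941  0.1069 19.5024]
153.0 81 [ 0.4248 -0.3017  0.0933  0.098  19.406 ]
153.0 111 [ 0.4256 -0.3043  0.0939  0.0864 17.4472]
patch [ 0.40907414 -0.25906034] ((36.58198165893555, 18.755229949951172), 21.801406860351562)
opening [4.64400e-01 3.31000e-02 1.17100e-01 9.43000e-02 8.76909e+01]
0 pack [ 0.42  0.22  1.98 -0.    0.95  0.79]
0 bay [-0.2   0.1   2.04 -0.    1.   -0.17]
0 cov [-0.85  0.28  1.9  -0.    0.96 -1.2 ]
0 ins [-0.37 -0.    2.01  0.27  1.23 -0.43]
1 pack [ 0.42  0.22  1.98 -0.    0.95 -2.35]
1 bay [-0.2   0.1   2.04 -0.    1.    2.97]
1 cov [-0.85  0.28  1.9  -0.    0.96  1.94]
1 ins [-0.37 -0.    2.01  0.27  1.23  2.71]
now t=0.10 p [0.2224 0.5296 0.2137] F [ 0.8  0.3 -0. ] op 0.998
```

Run:
```python
from rb import *
from vis import *
import pickle
r=tool(PY)
bot.goto([*PK,.10],r); bot.set_gripper(.75)
bot.line_to([*PK,.011]); say("at pack")
bot.set_gripper(0.,25); say("grip")
if bot.current_opening()<.3: raise SystemExit("missed")
bot.line_to([*PK,.16],max_speed=.25)
r=tool(RY)
bot.goto(bay(0,0,.10),r); say("over")
c=bot.read_camera("top"); pickle.dump(c,open("top1.pkl","wb"))
cv2.imwrite("pics/t1.png",cv2.resize(c["pixels"][150:270,220:380],None,fx=4,fy=4,interpolation=cv2.INTER_CUBIC))
```

```text
at pack t=2.52 p [0.3873 0.3036 0.0117] F [-0.2 -1.  -1. ] op 0.750
grip t=3.08 p [0.3869 0.3034 0.0114] F [-1.  -0.9  2.8] op 0.412
over t=4.94 p [0.4634 0.0276 0.169 ] F [ 0.6 -0.1 -1.1] op 0.406
```

View pics/t1.png

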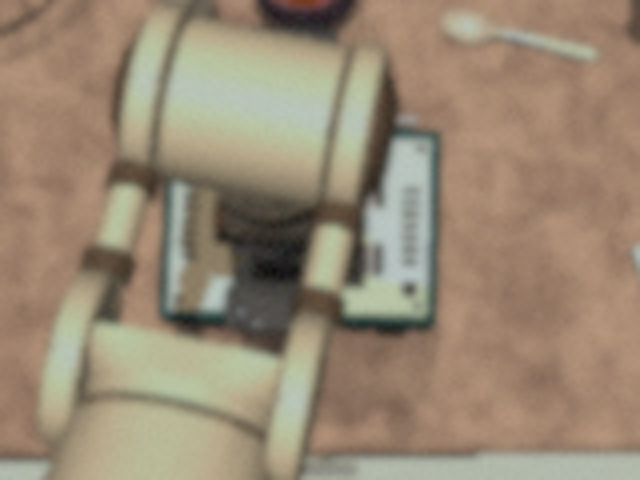

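The arm hides the bay, but the opening of 0.41 (about 38 mm) shows the pack is held. I'll lower it with a force check, release it, and move to the cover.

Run:
```python
from rb import *
from vis import *
import pickle
bot.line_to(bay(0,0,.012),max_speed=.1); say("above bay")
for z in np.arange(.006,-.0281,-.004):
    bot.line_to(bay(0,0,z),max_speed=.06)
    F=bot.current_contact_force()
    if np.abs(F).max()>8: say("contact",z); break
say("low")
bot.set_gripper(.47); bot.hold(.1); say("open")
bot.line_to(bay(0,0,.06),max_speed=.2); say("up")
bot.goto([.4227,-.2962,.10],tool(np.radians(110.2))); 
for n in("top","scene"):
    c=bot.read_camera(n); pickle.dump(c,open(n+"2.pkl","wb"))
    u=(250,170) if n=="top" else (240,160)
    im=cv2.resize(c["pixels"][u[1]:u[1]+75,u[0]:u[0]+100],None,fx=4,fy=4,interpolation=cv2.INTER_CUBIC)
    cv2.imwrite(f"pics/{n}2.png",im)
cv2.imwrite("pics/both2.png",np.hstack([cv2.imread("pics/top2.png"),cv2.imread("pics/scene2.png")]))
```

```text
above bay t=6.03 p [0.4646 0.0267 0.0827] F [-0.   0.  -1.7] op 0.417
low t=8.28 p [0.4637 0.0269 0.0437] F [ 0.2  1.  -0.4] op 0.407
open t=8.67 p [0.4642 0.0268 0.0442] F [0.8 0.5 0.3] op 0.471
up t=9.25 p [0.4635 0.0269 0.1293] F [ 0.5  0.4 -0.8] op 0.476
```

View pics/both2.png

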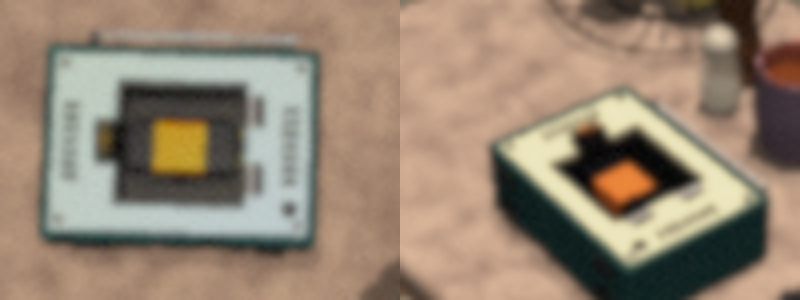

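The pack lies centred between the ribs. Its orange band is at about (180,147) in the left crop. Next I'll grip the cover by its bar.

Run:
```python
from rb import *
from vis import *
import pickle
CV=np.array([.4227,-.2962])
bot.line_to([*CV,.0118],max_speed=.1); say("at cover")
bot.set_gripper(0.,50); say("grip")
if bot.current_opening()<.1: raise SystemExit("missed")
bot.line_to([*CV,.16],max_speed=.2)
# present for a look: level, clear of the radio, at z .16
say("lift")
for n in("top","scene"):
    c=bot.read_camera(n); pickle.dump(c,open(n+"3.pkl","wb"))
a=pickle.load(open("top3.pkl","rb"))["pixels"][170:270,350:450]; b=pickle.load(open("scene3.pkl","rb"))["pixels"][170:270,300:400]
cv2.imwrite("pics/both3.png",cv2.resize(np.hstack([a,b]),None,fx=4,fy=4,interpolation=cv2.INTER_CUBIC))
```

```text
at cover t=11.62 p [ 0.4232 -0.2967  0.0125] F [0.5 1.  0.1] op 0.468
grip t=12.15 p [ 0.4229 -0.2964  0.0121] F [-0.1 -0.   2. ] op 0.169
lift t=13.04 p [ 0.422  -0.2954  0.1585] F [-0.6 -0.2 -0.4] op 0.171
```

View pics/both3.png

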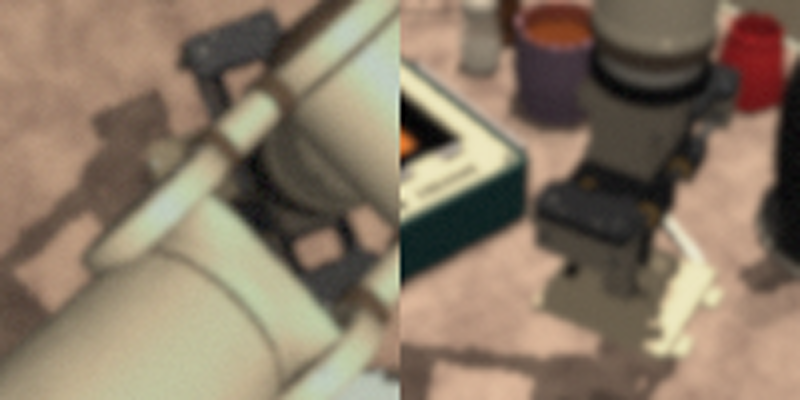

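The opening of 0.17 (16 mm) confirms the bar is held and the cover hangs level. In the scene crop the tongues are visible at about (715,295) and (690,350). Next is the tilted insertion, turning about the pin axis and guided by force.

```bash
cat >> rb.py <<'E'
PIN=np.array([-.054,-.002]); TC=np.array([0.,.012])  # TCP in the held cover (x,z)
def cov(phi,e=0.,w=0.,dy=0.):
    """TCP pose for the cover turned by phi about the pins from seated, then slid e/w along its own x/z"""
    c,s=np.cos(phi),np.sin(phi)
    v=np.array([0.,-.0095])+TC-PIN+[e,w]
    p=PIN+[c*v[0]-s*v[1], s*v[0]+c*v[1]]
    return bay(p[0],dy,p[1]), tool(RY,phi)
E
python3 - <<'E'
from rb import *
ph=np.radians(16)
p,r=cov(ph,.018,-.001)
bot.goto(p+[0,0,.06],r); bot.hold(.2); say("pre"); F0=np.array(bot.current_contact_force())
bot.line_to(p,max_speed=.08); say("start")
last=.018
for e in np.arange(.015,-.0041,-.0015):
    p,r=cov(ph,e,-.001); bot.line_to(p,max_speed=.04); bot.hold(.05)
    F=np.array(bot.current_contact_force())-F0
    print("%.4f"%e,np.round(F,1))
    if np.linalg.norm(F)>7: break
say("end")
E
```

```text
pre t=14.61 p [0.4648 0.0403 0.1513] F [-0.1  0.1 -0.9] op 0.170
start t=15.51 p [0.4649 0.0409 0.0916] F [ 0.2  0.1 -1.5] op 0.163
0.0150 [ 0.4 -0.4 -0.4]
0.0135 [0.7 0.5 0.3]
0.0120 [-0.1 -0.3  0.1]
0.0105 [ 0.5 -0.   0.2]
0.0090 [-0.3 -0.4 -0.3]
0.0075 [ 0.  -0.6 -0.2]
0.0060 [-0.1  0.4 -0.1]
0.0045 [ 1.1  0.5 -0.2]
0.0030 [-0.3  0.9 -0.7]
0.0015 [ 0.3  0.6 -0.8]
0.0000 [ 0.2 -0.  -1.2]
-0.0015 [0.4 4.8 1.9]
-0.0030 [0.4 8.9 4.9]
end t=19.41 p [0.4639 0.0227 0.0861] F [0.2 8.9 4. ] op 0.168
```

Contact starts near e = -0.001, well past the pins, with the force along the cover's x. So the plate edge is against the pins and the tongues are under them. I'll back off about 2 mm and turn the cover down until it meets the catch.

Run:
```python
from rb import *
e=.0012
p,r=cov(np.radians(16),e,-.0007); bot.line_to(p,max_speed=.04); bot.hold(.1); F0=np.array(bot.current_contact_force()); say("back")
for d in np.arange(14.5,2.9,-1.):
    p,r=cov(np.radians(d),e,-.0005); bot.line_to(p,r,max_speed=.04); bot.hold(.05)
    F=np.array(bot.current_contact_force()); print(d,np.round(F,1),np.round(bot.current_ft_torque(),2))
    if np.linalg.norm(F)>9: break
say("end")
from vis import *
import pickle
c=bot.read_camera("scene"); pickle.dump(c,open("scene4.pkl","wb"))
cv2.imwrite("pics/s4.png",cv2.resize(c["pixels"][150:250,230:360],None,fx=5,fy=5,interpolation=cv2.INTER_CUBIC))
```

```text
back t=19.77 p [0.4639 0.0244 0.0867] F [-0.4  0.4 -1.2] op 0.173
14.5 [ 0.   0.2 -0.8] [-0.25  0.02 -0.  ]
13.5 [ 0.8  0.4 -1. ] [-0.21  0.1  -0.02]
12.5 [-0.9 -0.3 -0.6] [-0.18  0.09  0.03]
11.5 [ 0.6  0.2 -1.7] [-0.17  0.11 -0.06]
10.5 [-0.9  0.2 -1. ] [-0.18  0.01  0.  ]
9.5 [-0.2 -0.  -1.7] [-0.16  0.02 -0.03]
8.5 [ 0.3 -2.1 -1.5] [-0.41  0.02 -0.05]
7.5 [-1.4 -5.   4.3] [-0.63  0.32  0.09]
6.5 [-1.6 -5.4  6. ] [-0.59  0.26  0.06]
5.5 [-1.3 -5.9  5.7] [-0.61  0.18  0.06]
4.5 [-0.9 -4.9  7.2] [-0.64  0.23  0.07]
3.5 [-1.4 -4.6  9.5] [-0.52  0.32  0.08]
end t=23.37 p [0.4657 0.0268 0.0771] F [-1.4 -4.6  9.5] op 0.170
```

View pics/s4.png

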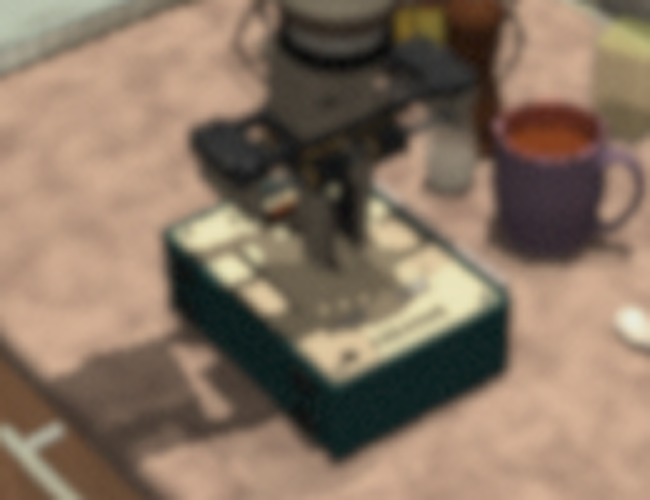

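The cover rests on the catch's slope at about 3.5°, with the catch pushing back about 5 N. I'll release it and press near the patch with closed fingers.

Run:
```python
from rb import *
from vis import *
import pickle
bot.set_gripper(.32); bot.hold(.2)
p,_=cov(np.radians(3.5),.0012,.05); bot.line_to(p,max_speed=.15); say("up")
bot.goto(bay(.0325,0,.045),tool(RY)); bot.set_gripper(0.,20); bot.hold(.1); say("over")
F0=np.array(bot.current_contact_force())
for z in [.012,.009,.007,.006,.005,.004,.003,.002,.001,0,-.001,-.002,-.003]:
    bot.line_to(bay(.0325,0,z),max_speed=.04); bot.hold(.08)
    F=np.array(bot.current_contact_force())-F0; print(z,np.round(F,1),round(float(bot.current_ee_pos()[2]),4))
    if F[2]>33: break
bot.line_to(bay(.0325,0,.08),max_speed=.15)
p=bot.current_joints(); bot.goto([.40,-.28,.2],tool(RY)); say("away")
for n in("top","scene"):
    c=bot.read_camera(n); pickle.dump(c,open(n+"5.pkl","wb"))
a=pickle.load(open("top5.pkl","rb"))["pixels"][170:250,250:340]; b=pickle.load(open("scene5.pkl","rb"))["pixels"][170:250,250:340]
cv2.imwrite("pics/both5.png",cv2.resize(np.hstack([a,b]),None,fx=4.4,fy=4.4,interpolation=cv2.INTER_CUBIC))
```

```text
up t=24.51 p [0.4634 0.0249 0.1251] F [ 0.2 -0.7 -0.7] op 0.321
over t=25.45 p [0.4652 0.0592 0.1151] F [-0.2  0.9  0.6] op 0.004
0.012 [ 0.2 -0.5 -0.4] 0.0823
0.009 [0.9 0.4 2.9] 0.0796
0.007 [-3.9  1.7 14.3] 0.0789
0.006 [-6.6  0.9 21.2] 0.0787
0.005 [ 0.1 -0.2 -0.4] 0.0744
0.004 [ 0.1 -1.  -0.5] 0.0737
0.003 [ 0.4 -0.6 -0.9] 0.073
0.002 [ 0.5 -0.7  0.4] 0.072
0.001 [-0.4 -1.4 -0.2] 0.071
0 [-1.6 -0.4  3.6] 0.0704
-0.001 [-4.9 -1.1 11.7] 0.0703
-0.002 [-8.3 -0.6 21.4] 0.0702
-0.003 [-12.8  -0.5  29.1] 0.0702
away t=32.52 p [ 0.4002 -0.279   0.1994] F [-0.6 -0.3  0.1] op 0.004
```

View pics/both5.png

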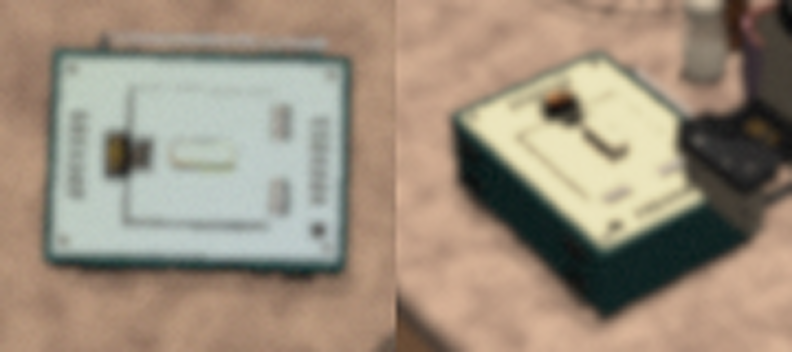

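The catch snapped at about 21 N, and the plate then stopped the fingers at z = 70.3 mm, flush with the panel. Both views show the cover level under the catch, at (120,155) in the left crop, with the pins at (280,122) and (280,197) over the tongues.

```bash
python3 -c "
from workcell import bot
print(bot.job_done())"
```

```text
the job is handed in; nothing more can be done
None
```

The pack is in the bay, the cover is hooked under both pins, snapped under the catch and flush with the panel, and the job is handed in at about 33 s; nothing else was touched as far as I could see, though I took no final picture of the mug, teaspoon, salt shaker and timer.

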